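# Take the boiled kettle off the hotplate

### The job

The kettle has boiled. First turn the hotplate it stands on fully off with the knob on its front, leaving the pot and the pot's hotplate as they are. Then lift the kettle off, keep it upright and set it gently down in the middle of the cork trivet, with its spout pointing straight to the back wall so that the steam goes away from people.

Things in the scene. Friction and masses are not known exactly. Their poses are not given: they have to be found in the camera images.
- kettle_hotplate: the hotplate under the kettle, one of two alike: steel case 300 (x) x 236 (y) x 50 mm, fixed; origin at the centre of its underside at worktop height, x to its back, y to its left. A dark cast-iron ring, 184 mm across, top 58 mm above the worktop, lies towards the back; a black knob stands on the front panel, 170 mm before the ring's centre
- kettle_ring (a point): centre of the top face of the ring under the kettle
- kettle_knob (a joint): angle of the knob of the kettle's hotplate, rad: 0 = off (against its stop, white pointer to the back, at the red mark), grows as it turns clockwise seen from above, up to 2.6; stays where it is left
- kettle_knob_grip (a point): on that knob's turning axis, in the middle of its grip, a bar 42 mm long, 12 mm wide and 22 mm high that stands on a 42 mm round skirt; the bar runs along this point's x axis, which turns with the knob and points to the pointer end; the bar's top is 10 mm above this point, the case's top 19.5 mm below it
- kettle: yellow stove kettle, 201 x 238 x 235 mm, about 0.7 kg, lid fixed on, with a fixed black hoop handle over the top; origin at underside height, z up; spout along +y, hoop in the y-z plane; the hoop's crown is level, 26 mm wide (x) and 20 mm thick, at x = 0, y = -31 mm, its top 234 mm above the underside; the hoop reaches back to y = -107 mm
- kettle_base (a point): centre of the kettle's round flat underside, 190 mm across (on the kettle's centre plane, 19.5 mm behind the body's origin); the centre of mass is about above it
- kettle_spout (a point): tip of the kettle's spout, 125 mm from the base centre along +y, 118 mm up
- pot_hotplate: the other hotplate, alike, under the pot; origin and axes as the first
- pot_pointer (a point): pointer end of the bar on the knob of the pot's hotplate, 20 mm from its axis, marked by a white line on top
- pot: grey casserole with two side handles and a glass lid on it, 190 x 240 mm, 142 mm high with the lid, on the other hotplate; origin at the centre of its underside
- trivet: round cork trivet, 220 mm across, 12 mm thick, fixed to the worktop between the two hotplates; origin at the centre of its underside, x to the back wall, y to the left
- trivet_top (a point): centre of the trivet's top face; x to the back wall, y to the left

How it is judged (in metres and radians):
On the way, in this order (a step that is already met when the one before it is completed fails the run):
1. the knob of the kettle's hotplate is turned off while the kettle still stands on its ring (value of joint kettle_knob below 0.12 rad and distance of kettle from where it was at the start of the episode below 0.03 m), for 0.2 s.
2. the kettle is lifted clear of its hotplate, upright, the hotplate off (value of joint kettle_knob below 0.12 rad and z of kettle_base in the frame of kettle_ring above 0.015 m and angle between kettle's own z axis and vertical below 0.3 rad and contact force between kettle and kettle_hotplate below 0.5 N), for 0.1 s.
At the end, for the whole second after the job is handed in: The kettle's hotplate is off (knob within 0.12 rad of 0); the kettle rests upright (0.06 rad) on the trivet, base centre within 20 mm of the trivet's, underside within 5 mm of its top; spout tip over 95 mm behind the trivet's centre towards the back wall (within about 30 degrees) (value of joint kettle_knob below 0.12 rad and horizontal distance between kettle_base and trivet_top below 0.02 m and z of kettle_base in the frame of trivet_top between -0.005 and 0.005 m and angle between kettle's own z axis and vertical below 0.06 rad and x of kettle_spout in the frame of trivet_top above 0.095 m and linear speed of kettle below 0.02 m/s and angular speed of kettle below 0.1 rad/s); the robot touches nothing.
It fails at once if the knob of the pot's hotplate is turned (its pointer moves more than 4 mm) (distance of pot_pointer from where it was at the start of the episode above 0.004 m).
It fails at once if the pot is shifted more than 20 mm (distance of pot from where it was at the start of the episode above 0.02 m).
It fails at once if the kettle tips more than 0.35 rad (angle between kettle's own z axis and vertical above 0.35 rad).
It fails at once if the kettle is dropped (moves faster than 0.3 m/s while the gripper does not hold it) (contact force between kettle and the fingers below 0.1 N and linear speed of kettle above 0.3 m/s).
It also fails if it takes over 64 s, if anything falls off the work surface, if the arm or the gripper's body presses on something with over 40 N, if the wrist force passes 120 N, or if a joint passes its speed limit or range.

### The arm

A 6-joint arm with a two-finger parallel gripper is mounted at the origin on a cart in front of the work surface, level with it; the furniture and walls round the work are solid. World frame = base frame: x ahead of the robot, y to its left, z up, the work surface at z = 0. Lengths are in mm, angles in rad, forces in N, time in s.
With the tool pointing down it reaches from about 400 to 925 mm from the base axis. Payload 12.5 kg.
Tool frame: the origin (TCP) lies between the finger pads; the fingertips stand env.tip_extent ahead of it and the grasp point (between the pads) lies 11 mm behind it (env.tip_extent is the distance from the TCP to the fingertips, in mm); z points along the fingers, y is the line along which they close (so a half turn about z gives the same grasp; the last joint's range is limited). The gripper opens to 95 mm and grips with 3 to 60 N. Pads are 20 mm wide; open, the fingers measure 119 mm over their backs; the gripper's body (75 mm by 180 mm) begins 59 mm behind the grasp point.
Start: joints at [-1.235, 0.491, 1.559, -0, 1.092, -0.106], TCP at [267.254, -564.997, 222.661] pointing down, gripper open.
Joint ranges: [-3.1, 3.1], [-0.84, 2.19], [0.05, 2.79], [-1.13, 4.28], [0.06, 2.93], [-2.69, 2.69]. Speed limits (rad/s): [2.22, 2.22, 2.79, 3.14, 3.14, 3.14].

### API

Orientations are given as [roll, pitch, yaw] about the fixed x, y, z axes, in that order (R = Rz(yaw) Ry(pitch) Rx(roll)).
In Python, from cell import env gives the robot as it stands.
- The arm moves only by the tool carry_out, never from a script. Its argument "motion" is a list of rows, each a list of 5 numbers: the shift along the tool's x, y, z in mm, then the turn about the tool's z in degrees, then the closure, from 0 (fully open) to 1 (shut). A call has 1 to 12 rows; each row shifts and turns the commanded pose from where the row before left it, along the tool's axes as they then stand; what a row does not reach is not made up. A row lasts 1/10 s, in which the tool goes at most 50 mm and 8.59 degrees, less where a joint would pass 70% of its speed; a pose out of reach is approached as far as the arm can. A call with a gripper value outside its range is refused whole. The fingers move at their own pace and stop on an object; the grip force is fixed at half the most. Time passes only in rows, so rows that do not move let the fingers close. It gives the time, the measured TCP pose, the force, the opening and the grip force at its end, in the units of the state.
- env.state(): the state, without advancing time (a new reading comes with each control period).
- env.read_camera(name): name is "scene" or "top"; returns a dict with "color" (480x640x3 uint8, red, green, blue), "K" (3x3 intrinsics, pixels), "R" (3x3) and "t" (3): a world point X has camera coordinates R X + t. Camera axes: x right, y down, z forward; pixel columns grow to the right and rows downward; lengths in mm; the calibration is good to about 2 mm. A picture is of the moment at which its call begins. There is no depth.
- env.job_done(): hands the job in; it is judged then, once.
The state is a dict: "t": time; "joints": joint angles; "qvel": joint speeds; "tau": joint torques, N m; "eef_pos": TCP position; "tcp_rot": TCP orientation; "ft_force": force on the tool from outside, world axes, zero at the start; "moment": the same for the moment, N m; "opening": opening from 0.0 (shut) to 1.0 (fully open); "grip_force": force on a finger pad.
Only numpy, scipy, OpenCV 4.12 (cv2) and the standard library are available. Lean on these libraries where they do the work, as an engineer would, in place of code of your own. Each camera call takes 0.05 s, during which the arm holds its last target. There are 200 camera calls.

## Working session

There is one attempt and no reset: what is moved stays moved. The work goes in short steps, Python scripts to look and compute and a tool call to move; the robot and the scene stay as the last step left them, time stands still between calls to the robot, and variables do not carry over. Pictures are saved under pics/ and viewed, at most 13 in all, crops included, and the job is handed in when it is done.

Besides the shell and the picture viewer there is one more tool, called as name(argument=value, ...) on one line, values as JSON. carry_out: Moves the arm, as the interface text tells. Its arguments: {"type":"object","properties":{"motion":{"type":"array"}},"required":["motion"]}

```bash
mkdir -p pics; python3 - <<'E'
from cell import env
import cv2,numpy as np
for n in("scene","top"):
    c=env.read_camera(n); cv2.imwrite(f"pics/{n}0.png",c["color"][:,:,::-1]); print(n,c["K"].tolist(),np.round(c["R"],4).tolist(),np.round(c["t"],1))
s=env.state();print(s,env.tip_extent)
E
```

```text
scene [[541.1883117042934, 0.0, 321.1548088427616], [0.0, 541.1883117042934, 238.85387294836863], [0.0, 0.0, 1.0]] [[-0.9984, 0.057, -0.0053], [0.0516, 0.8559, -0.5146], [-0.0247, -0.514, -0.8574]] [ 565.9    6.1 1440.7]
top [[497.7144095670194, 0.0, 318.2232237414296], [0.0, 497.7144095670194, 238.15226632613937], [0.0, 0.0, 1.0]] [[0.1362, -0.9907, -0.0048], [-0.9326, -0.1266, -0.3379], [0.3342, 0.0505, -0.9412]] [ -59.5  546.3 1342.1]
{'t': 0.1, 'joints': array([-1.23456356e+00,  4.91522487e-01,  1.55938189e+00, -1.51129288e-05,
        1.09171803e+00, -1.05619313e-01]), 'qvel': array([ 0.00067588, -0.00255691, -0.00299382, -0.00017586, -0.00148753,
        0.00101488]), 'tau': array([ 3.18553924e-03, -6.13623333e+01, -2.58604252e+01,  6.94188173e-02,
        4.70467249e-02, -8.26628639e-05]), 'eef_pos': array([ 267.19635569, -564.77514389,  222.1080475 ]), 'tcp_rot': array([-3.14056723e+00, -9.52294430e-05,  4.41859004e-01]), 'ft_force': array([ 0.03330049,  1.09305727, -0.1319945 ]), 'moment': array([-0.01622065,  0.02250518,  0.00520626]), 'grip_force': 0.0, 'opening': 0.9990920625255688} 8.0
```

View pics/scene0.png

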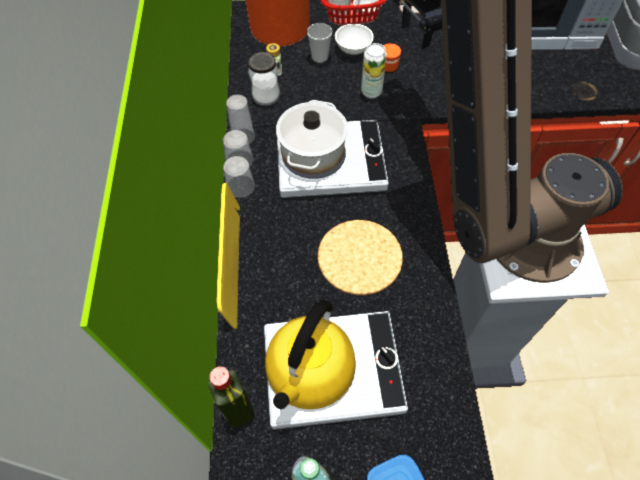

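View pics/top0.png

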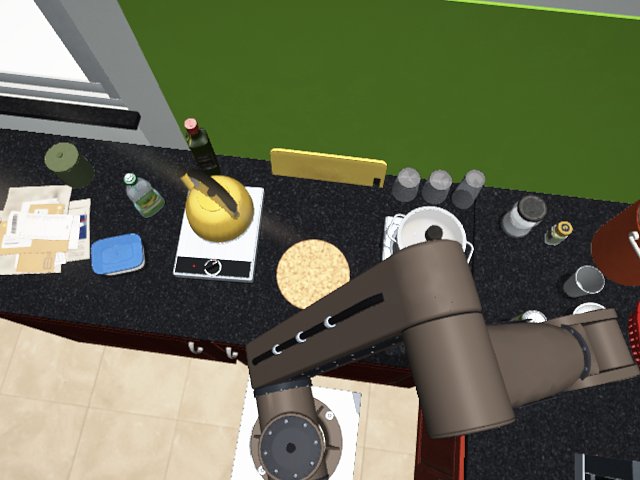

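The scene view shows the kettle (310,362) on its hotplate, its knob at (387,357), the trivet at (360,257) and the pot at (312,140). In the top view the kettle is at (218,208), its knob at (213,267) and the trivet at (313,274). Next I need enlarged crops of the kettle and knob from both views.

```bash
cat > h.py <<'E'
from cell import env
import cv2,numpy as np
def ray(c,p):
    d=c["R"].T@np.linalg.inv(c["K"])@np.array([p[0],p[1],1.]); return -c["R"].T@c["t"],d
def plane(c,p,z):
    o,d=ray(c,p); return o+d*(z-o[2])/d[2]
def tri(cs,ps):
    A=np.zeros((3,3));b=np.zeros(3);R=[]
    for c,p in zip(cs,ps):
        o,d=ray(c,p);d=d/np.linalg.norm(d);P=np.eye(3)-np.outer(d,d);A+=P;b+=P@o;R.append((P,o))
    X=np.linalg.solve(A,b); return X,[round(float(np.linalg.norm(P@(X-o))),1) for P,o in R]
def proj(c,X):
    q=c["K"]@(c["R"]@np.asarray(X,float)+c["t"]); return q[:2]/q[2]
def crop(c,x,y,w,h,k): return cv2.resize(c["color"][y:y+h,x:x+w,::-1],None,fx=k,fy=k,interpolation=cv2.INTER_CUBIC)
E
python3 - <<'E'
from h import *
S,T=env.read_camera("scene"),env.read_camera("top")
a=crop(S,260,295,150,133,3);a=cv2.resize(a,(400,355))
a=np.hstack([crop(S,260,298,150,130,2.6666),crop(T,170,165,100,87,4)[:346]])
b=np.hstack([crop(S,365,340,40,25,10)[:250],crop(T,193,255,40,25,10)])
h=min(a.shape[0],346);cv2.imwrite("pics/c1.png",np.vstack([a[:h],b]));print(a.shape)
# trivet
for n,c in(("S",S),("T",T)):
    hsv=cv2.cvtColor(c["color"],cv2.COLOR_RGB2HSV)
    m=cv2.inRange(hsv,(8,50,120),(25,170,255))
    if n=="S": m[:, :300]=0; m[:200]=0; m[310:]=0; m[:,420:]=0
    else: m[:230]=0;m[320:]=0;m[:,:265]=0;m[:,360:]=0
    m=cv2.morphologyEx(m,cv2.MORPH_CLOSE,np.ones((5,5)))
    k=max(cv2.findContours(m,0,1)[0],key=cv2.contourArea); P=np.array([plane(c,p[0]+0.,12)[:2] for p in k],np.float32)
    print(n,"trivet",cv2.minEnclosingCircle(P),cv2.fitEllipse(k)[0])
    # kettle yellow
    hsvm=cv2.inRange(hsv,(18,150,80),(32,255,255)); 
    n2,l,st,ce=cv2.connectedComponentsWithStats(hsvm); print([(st[i].tolist(),ce[i].round()) for i in range(1,n2) if st[i][4]>300])
E
```

```text
Traceback (most recent call last):
ValueError: all the input array dimensions except for the concatenation axis must match exactly, but along dimension 0, the array at index 0 has size 347 and the array at index 1 has size 346
```

```bash
python3 - <<'E'
from h import *
S,T=env.read_camera("scene"),env.read_camera("top")
a=np.hstack([crop(S,260,298,100,80+30,3)[:330],crop(T,170,165,100,110,3)])
b=np.hstack([crop(S,372,345,30,25,10),crop(T,198,255,30,25,10)])
cv2.imwrite("pics/c1.png",np.vstack([a,b]))
for n,c in(("S",S),("T",T)):
    hsv=cv2.cvtColor(c["color"],cv2.COLOR_RGB2HSV)
    m=cv2.inRange(hsv,(8,50,120),(25,170,255))
    if n=="S": m[:, :300]=0; m[:200]=0; m[310:]=0; m[:,420:]=0
    else: m[:230]=0;m[320:]=0;m[:,:265]=0;m[:,360:]=0
    m=cv2.morphologyEx(m,cv2.MORPH_CLOSE,np.ones((5,5)))
    k=max(cv2.findContours(m,0,1)[0],key=cv2.contourArea); P=np.array([plane(c,p[0]+0.,12)[:2] for p in k],np.float32)
    print(n,"trivet",cv2.minEnclosingCircle(P),cv2.fitEllipse(k)[0])
    hsvm=cv2.inRange(hsv,(18,150,80),(32,255,255)); 
    n2,l,st,ce=cv2.connectedComponentsWithStats(hsvm); print([(st[i].tolist(),ce[i].round()) for i in range(1,n2) if st[i][4]>300])
E
```

```text
S trivet ((467.3231506347656, 21.68744468688965), 111.71289825439453) (359.7338562011719, 256.7104797363281)
[([216, 183, 24, 146, 2608], array([228., 257.])), ([265, 316, 90, 93, 5640], array([311., 365.]))]
T trivet ((465.18756103515625, 20.792139053344727), 110.29676818847656) (311.0147705078125, 271.7867431640625)
[([270, 151, 117, 36, 2469], array([326., 167.])), ([182, 173, 67, 69, 1202], array([214., 223.]))]
```

View pics/c1.png

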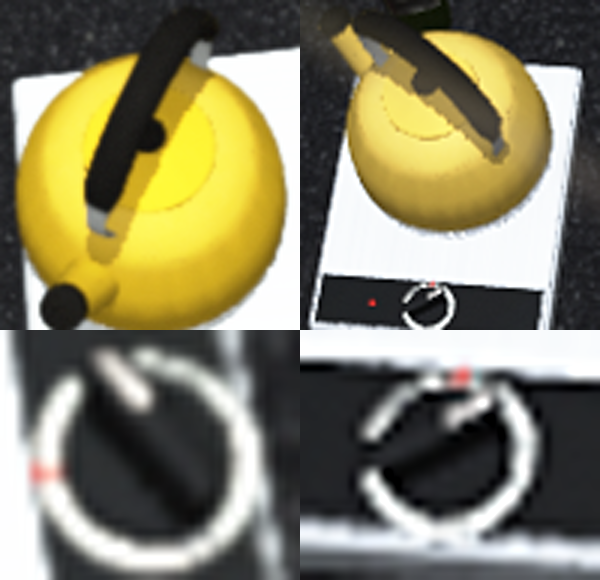

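The crops show the knob's ring centred at scene (386.7,358), with its pointer towards back-right, about 1 rad or more from the red mark. The hoop's ferrules are at scene (293,370) and (327,315), and at top (195,183) and (236,214). The spout tip is at scene (281.5,400).

```bash
python3 - <<'E'
from h import *
S,T=env.read_camera("scene"),env.read_camera("top")
f=lambda x,y:(260+x/3,298+y/3); g=lambda x,y:(170+(x-300)/3,165+y/3)
ks=lambda x,y:(372+x/10,345+(y-330)/10); kt=lambda x,y:(198+(x-300)/10,255+(y-330)/10)
pr=lambda n,r:print(n,np.round(r[0],1),r[1])
pr("ferr front",tri((S,T),(f(98,215),g(376,53))))
pr("ferr rear",tri((S,T),(f(203,52),g(497,148))))
pr("knob pointer inner end",tri((S,T),(ks(145,402),kt(452,420))))
pr("knob pointer outer",tri((S,T),(ks(103,358),kt(488,400))))
pr("knob ring centre",tri((S,T),(ks(147,462),kt(453,455))))
pr("red",tri((S,T),(ks(46,472),kt(461,377))))
print("spout z118+58",plane(S,f(65,305),176))
print("bar far end z79",plane(S,ks(200,512),79),plane(T,kt(390,468),79))
print("pointer outer z79",plane(S,ks(103,358),79),plane(T,kt(488,400),79))
# contours of white case
for n,c,b in(("S",S,(255,305,415,435)),("T",T,(165,170,275,290))):
    im=c["color"].astype(int); m=((im.min(2)>170)).astype(np.uint8)*255
    q=np.zeros_like(m);q[b[1]:b[3],b[0]:b[2]]=m[b[1]:b[3],b[0]:b[2]]
    k=np.vstack([x for x in cv2.findContours(q,0,1)[0] if cv2.contourArea(x)>15])
    h=cv2.convexHull(k); P=np.array([plane(c,p[0]+0.,50)[:2] for p in h],np.float32); print(n,cv2.minAreaRect(P), cv2.approxPolyDP(P,15,True).round().tolist())
    # red mark centroid near
    r=(im[:,:,0]-np.maximum(im[:,:,1],im[:,:,2])>60); ys,xs=np.nonzero(r[b[1]:b[3],b[0]:b[2]]); print([(x+b[0],y+b[1]) for x,y in zip(xs,ys)][:20])
    # kettle silhouette in 3D-ish : yellow component ellipse
    hsv=cv2.cvtColor(c["color"],cv2.COLOR_RGB2HSV)
E
```

```text
ferr front [639.3 372.5 185.9] [5.1, 5.1]
ferr rear [565.2 248.9 163. ] [1.2, 1.2]
knob pointer inner end [437.8 305.9  72.2] [0.4, 0.4]
knob pointer outer [445.5 296.1  73.5] [0.5, 0.5]
knob ring centre [435.  310.7  44.3] [0.2, 0.2]
red [458.3 312.5  46.7] [0.0, 0.0]
spout z118+58 [667.22294384 424.69551455 176.        ]
bar far end z79 [429.35687629 334.0704398   79.        ] [419.85642802 318.54235237  79.        ]
pointer outer z79 [446.59377714 297.73980921  79.        ] [443.58471528 294.8853213   79.        ]
S ((559.1046142578125, 321.9053955078125), (296.8798828125, 233.60414123535156), 3.2210307121276855) [[[405.0, 425.0]], [[699.0, 444.0]], [[711.0, 216.0]], [[455.0, 201.0]], [[412.0, 295.0]]]
[(np.int64(375), np.int64(359)), (np.int64(376), np.int64(359)), (np.int64(390), np.int64(380)), (np.int64(391), np.int64(380)), (np.int64(389), np.int64(381)), (np.int64(390), np.int64(381)), (np.int64(391), np.int64(381)), (np.int64(392), np.int64(381)), (np.int64(389), np.int64(382)), (np.int64(390), np.int64(382)), (np.int64(391), np.int64(382)), (np.int64(392), np.int64(382)), (np.int64(390), np.int64(383)), (np.int64(391), np.int64(383))]
T ((552.9500732421875, 315.65972900390625), (296.91925048828125, 232.84393310546875), 3.4057679176330566) [[[705.0, 212.0]], [[414.0, 193.0]], [[399.0, 419.0]], [[601.0, 432.0]], [[702.0, 265.0]]]
[(np.int64(213), np.int64(259)), (np.int64(214), np.int64(259)), (np.int64(193), np.int64(265)), (np.int64(194), np.int64(265)), (np.int64(193), np.int64(266)), (np.int64(194), np.int64(266))]
```

Estimates:

| Item | Position (mm) | Angle |
|---|---|---|
| Trivet | (466,21) | – |
| Case | – | Yaw 3.3° |
| Knob axis | (435,311) | Pointer at −54°, so about 1.0 rad |
| Kettle base | (605,321) | Spout at 59° |

I'll bring the gripper over the knob, aligned with its off direction. Closing the pads then squares the bar to off while the body stays clear of the kettle.

carry_out(motion=[[0, 0, -35, -7.3, 0], [0, 0, -35, -7.3, 0], [0, 0, -30, -7.4, 0], [43, -20, 0, 0, 0], [43, -20, 0, 0, 0], [43, -20, 0, 0, 0], [43, -20, 0, 0, 0], [46, -20, 0, 0, 0], [0, -48, 0, 0, 0], [0, -48, 0, 0, 0], [0, -48, 0, 0, 0], [0, -48, 0, 0, 0]])

```text
t: 1.6
eef_pos: [199.2, -205.3, 322.4]
tcp_rot: [3.141, 0.0, 0.827]
ft_force: [-0.7, -0.4, 0.8]
opening: 0.998
grip_force: 0.0
```

carry_out(motion=[[0, -48, 0, 0, 0], [0, -48, 0, 0, 0], [0, -48, 0, 0, 0], [0, -48, 0, 0, 0], [0, -48, 0, 0, 0], [0, -48, 0, 0, 0], [0, -48, 0, 0, 0], [0, -48, 0, 0, 0], [0, -48, 0, 0, 0], [0, -48, 0, 0, 0], [0, -48, 0, 0, 0], [0, -40, 0, 0, 0]])

```text
t: 2.8
eef_pos: [-6.9, -71.4, 328.0]
tcp_rot: [-3.129, -0.0, 0.827]
ft_force: [0.0, -0.6, 1.1]
opening: 1.001
grip_force: 0.0
```

carry_out(motion=[[0, 0, 0, 0, 0], [0, 0, 0, 0, 0]])

```text
t: 3.0
eef_pos: [-6.7, -71.6, 328.0]
tcp_rot: [-3.13, -0.001, 0.822]
ft_force: [0.2, -0.2, 0.4]
opening: 1.001
grip_force: 0.0
```

My turn sign was wrong: a negative turn raised the yaw. The arm is now retracted over its own base, so I'm checking the joints before going on.

```bash
python3 - <<'E'
from h import *
s=env.state();print(s["joints"].round(3),s["eef_pos"].round(1),s["tcp_rot"].round(3),s["ft_force"].round(1))
S,T=env.read_camera("scene"),env.read_camera("top")
cv2.imwrite("pics/s2.png",np.hstack([S["color"][:,:,::-1],T["color"][:,:,::-1]])[::2,::2][:, :])
E
```

```text
[-2.729 -0.695  2.296 -0.011  1.536 -1.981] [ -6.7 -71.6 328. ] [-3.13e+00 -1.00e-03  8.22e-01] [ 0.2 -0.2  0.4]
```

View pics/s2.png

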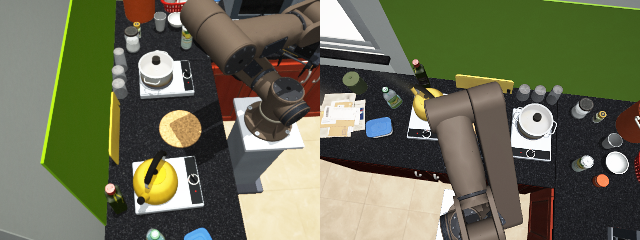

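Nothing in the scene has been disturbed. The tool frame is at yaw 47° and the arm is folded over its base. I'm backing out the way it came.

carry_out(motion=[[4, 22, 0, 0, 0], [4, 22, 0, 0, 0], [4, 22, 0, 0, 0], [4, 22, 0, 0, 0], [4, 22, 0, 0, 0], [4, 22, 0, 0, 0], [4, 22, 0, 0, 0], [4, 22, 0, 0, 0], [4, 22, 0, 0, 0], [4, 22, 0, 0, 0], [4, 22, 0, 0, 0], [0, 0, 0, 0, 0]])

```text
t: 4.3
eef_pos: [134.1, -165.0, 327.0]
tcp_rot: [-3.13, -0.002, 0.835]
ft_force: [-0.0, 0.3, 0.2]
opening: 1.0
grip_force: 0.0
```

carry_out(motion=[[0, 0, 0, 7.4, 0], [0, 0, 0, 7.4, 0], [0, 0, 0, 7.4, 0], [0, 0, 0, 7.4, 0], [0, 0, 0, 7.4, 0], [0, 0, 0, 7.5, 0], [35, 10, 0, 0, 0], [35, 10, 0, 0, 0], [35, 10, 0, 0, 0], [35, 10, 0, 0, 0], [35, 0, 0, 0, 0], [35, 0, 0, 0, 0]])

```text
t: 5.5
eef_pos: [345.1, -192.6, 325.3]
tcp_rot: [-3.132, 0.007, 0.054]
ft_force: [0.2, 1.0, -0.3]
opening: 0.997
grip_force: 0.0
```

carry_out(motion=[[35, 0, 0, 0, 0], [35, 0, 0, 0, 0], [35, 0, 0, 0, 0], [35, 0, 0, 0, 0], [0, 0, 0, 0, 0], [0, 0, 0, 0, 0]])

```text
t: 6.1
eef_pos: [483.2, -185.6, 324.1]
tcp_rot: [-3.132, 0.008, 0.054]
ft_force: [0.2, 0.9, -0.0]
opening: 0.997
grip_force: 0.0
```

carry_out(motion=[[-2, -42, 0, 0, 0], [-2, -42, 0, 0, 0], [-2, -42, 0, 0, 0], [-2, -42, 0, 0, 0], [-2, -42, 0, 0, 0], [-2, -42, 0, 0, 0], [-2, -42, 0, 0, 0], [-2, -42, 0, 0, 0], [-2, -42, 0, 0, 0], [-2, -42, 0, 0, 0], [-1, -40, 0, 0, 0], [0, -39, 0, 0, 0]])

```text
t: 7.3
eef_pos: [435.1, 311.1, 329.7]
tcp_rot: [-3.133, 0.006, 0.051]
ft_force: [-0.2, 0.5, 0.6]
opening: 1.0
grip_force: 0.0
```

carry_out(motion=[[0, 0, 30, 0, 0], [0, 0, 40, 0, 0], [0, 0, 40, 0, 0], [0, 0, 30, 0, 0], [0, 0, 0, 0, 0]])

```text
t: 7.8
eef_pos: [433.5, 309.9, 186.5]
tcp_rot: [-3.136, 0.012, 0.051]
ft_force: [-0.5, 0.6, 0.3]
opening: 1.0
grip_force: 0.0
```

```bash
python3 - <<'E'
from h import *
s=env.state();print(s["joints"].round(3),s["eef_pos"].round(1),s["tcp_rot"].round(3),s["ft_force"].round(1))
S,T=env.read_camera("scene"),env.read_camera("top")
p=s["eef_pos"];print("tip px",proj(S,p+[0,0,-8]),proj(T,p+[0,0,-8]))
cv2.imwrite("pics/s3.png",np.hstack([crop(S,290,290,133,150,3),crop(T,150,160,133,150,3)]))
E
```

```text
[0.491 0.406 1.823 0.013 0.921 2.003] [433.5 309.9 186.5] [-3.136  0.012  0.051] [-0.5  0.6  0.3]
tip px [393.6936901  336.58667691] [203.26483707 253.97474969]
```

View pics/s3.png

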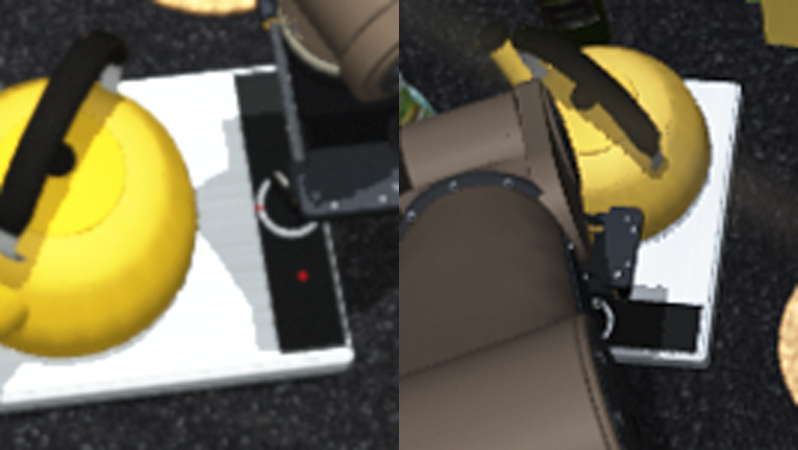

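The gripper is clear of the kettle, above the knob (scene crop 290,200). Descending until the tips are about 5 mm above the skirt.

carry_out(motion=[[2, -1, 30, 0, 0], [0, 0, 30, 0, 0], [1, 0, 25, 0, 0], [0, 0, 18, 0, 0], [0, 0, 11, 0, 0], [0, 0, 0, 0, 0], [0, 0, 0, 0, 0]])

```text
t: 8.6
eef_pos: [438.7, 313.1, 76.5]
tcp_rot: [-3.132, 0.005, 0.05]
ft_force: [-0.5, -0.0, 0.0]
opening: 1.002
grip_force: 0.0
```

carry_out(motion=[[-3, 2, 4, 0, 0], [0, 0, 0, 0, 0.4], [0, 0, 0, 0, 0.6], [0, 0, 0, 0, 0.8], [0, 0, 0, 0, 1], [0, 0, 0, 0, 1], [0, 0, 0, 0, 1], [0, 0, 0, 0, 1], [0, 0, 0, 0, 1], [0, 0, 0, 0, 1]])

```text
t: 9.6
eef_pos: [435.3, 311.6, 71.2]
tcp_rot: [-3.131, 0.006, 0.049]
ft_force: [-1.6, 8.6, 0.1]
opening: 0.413
grip_force: 30.0
```

The pads jammed on the bar's ends at 39 mm opening. I'll open, turn the gripper 30° towards the bar (the body still clears the kettle), close so it squares up, and then turn back.

carry_out(motion=[[0, 0, 0, 0, 0], [0, 0, 0, 0, 0], [0, 0, 0, 0, 0], [0, 0, 0, 7.5, 0], [0, 0, 0, 7.5, 0], [0, 0, 0, 7.5, 0], [0, 0, 0, 7.5, 0], [0, 0, 0, 0, 0]])

```text
t: 10.4
eef_pos: [435.3, 310.5, 71.1]
tcp_rot: [-3.137, 0.01, -0.476]
ft_force: [-0.2, 0.4, 0.3]
opening: 0.989
grip_force: 0.0
```

carry_out(motion=[[0, 0, 0, 0, 0.5], [0, 0, 0, 0, 0.7], [0, 0, 0, 0, 0.9], [0, 0, 0, 0, 1], [0, 0, 0, 0, 1], [0, 0, 0, 0, 1], [0, 0, 0, 0, 1], [0, 0, 0, 0, 1]])

```text
t: 11.2
eef_pos: [435.3, 310.7, 71.1]
tcp_rot: [-3.137, 0.01, -0.474]
ft_force: [-0.6, -0.6, -0.6]
opening: 0.384
grip_force: 0.0
```

carry_out(motion=[[0, 0, 0, 0, 1], [0, 0, 0, 0, 1], [0, 0, 0, 0, 1], [0, 0, 0, 0, 1], [0, 0, 0, 0, 1], [0, 0, 0, 0, 1]])

```text
t: 11.8
eef_pos: [436.1, 312.6, 71.6]
tcp_rot: [-3.133, 0.009, -0.474]
ft_force: [-0.6, 15.1, -0.8]
opening: 0.127
grip_force: 30.0
```

The bar is squared at 12 mm. Turning it to the stop.

carry_out(motion=[[0, -1.5, 0, -6, 1], [0, 0, 0, -6, 1], [0, 0, 0, -6, 1], [0, 0, 0, -6, 1], [0, 0, 0, -5, 1], [0, 0, 0, -4, 1], [0, 0, 0, 0, 1], [0, 0, 0, 0, 1]])

```text
t: 12.6
eef_pos: [435.9, 311.8, 71.5]
tcp_rot: [-3.132, 0.006, 0.101]
ft_force: [-0.7, -1.9, 5.1]
opening: 0.123
grip_force: 30.3
```

```bash
python3 - <<'E'
from cell import env
s=env.state();print(s["joints"].round(3),s["moment"].round(2),s["ft_force"].round(1),s["tcp_rot"].round(3))
E
```

```text
[0.492 0.574 1.92  0.018 0.649 1.948] [-0.32  0.25 -0.52] [-0.7 -1.9  5.1] [-3.132  0.006  0.101]
```

carry_out(motion=[[0, 0, 0, -3, 1], [0, 0, 0, 0, 1]])

```text
t: 12.8
eef_pos: [435.9, 311.9, 71.5]
tcp_rot: [-3.132, 0.006, 0.154]
ft_force: [-2.1, -1.9, 6.8]
opening: 0.136
grip_force: 32.1
```

```bash
python3 - <<'E'
from cell import env
s=env.state();print(s["moment"].round(2),s["ft_force"].round(1),s["tcp_rot"].round(3),s["opening"])
E
```

```text
[-0.41  0.17 -0.82] [-2.1 -1.9  6.8] [-3.132  0.006  0.154] 0.1356643932973483
```

The moment and opening both rise, so the knob is against its stop. Releasing, raising and checking.

carry_out(motion=[[0, 0, 0, 2, 0], [0, 0, 0, 0, 0], [0, 0, 0, 0, 0], [0, 0, 0, 0, 0], [0, 0, -30, 0, 0], [0, 0, -45, 0, 0], [0, 0, -45, 0, 0], [0, 0, -45, 0, 0], [0, 0, -45, 0, 0], [0, 0, -45, 0, 0], [0, 0, -15, 0, 0], [0, 0, 0, 0, 0]])

```text
t: 14.0
eef_pos: [438.2, 309.9, 343.4]
tcp_rot: [-3.131, 0.002, 0.12]
ft_force: [1.1, -0.7, -1.4]
opening: 0.994
grip_force: 0.0
```

carry_out(motion=[[0, 35, 0, -8, 0], [0, 45, 0, -8, 0], [0, 45, 0, -8, 0], [0, 35, 0, 0, 0], [0, 0, 0, 0, 0]])

```text
t: 14.5
eef_pos: [488.7, 159.6, 337.5]
tcp_rot: [-3.131, 0.004, 0.526]
ft_force: [0.5, -0.2, 0.0]
opening: 0.999
grip_force: 0.0
```

```bash
python3 - <<'E'
from h import *
s=env.state();print(s["joints"].round(3),s["eef_pos"].round(1),s["tcp_rot"].round(3))
S,T=env.read_camera("scene"),env.read_camera("top")
cv2.imwrite("pics/s4.png",np.vstack([np.hstack([crop(S,260,298,100,110,4),crop(T,170,165,100,110,4)]),np.hstack([crop(S,372,345,40,15,10),crop(T,193,259,40,15,10)])]))
E
```

```text
[0.183 0.229 1.652 0.009 1.268 1.225] [488.7 159.6 337.5] [-3.131  0.004  0.526]
```

View pics/s4.png

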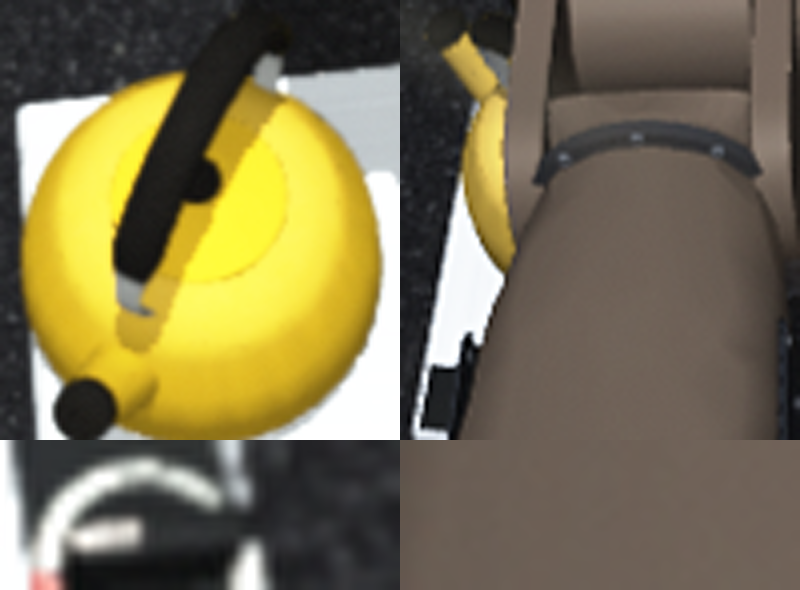

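The scene crop shows the knob's pointer at about (382,354), now pointing back to the red mark. The kettle is unmoved: hoop crown near scene (303,340), spout tip (281,400). Next I'm checking the pointer angle and the crown numerically.

```bash
python3 - <<'E'
from h import *
S,T=env.read_camera("scene"),env.read_camera("top")
a,b=plane(S,(379.2,354.8),79.5),plane(S,(386.0,354.2),79.5);print("pointer",a.round(1),b.round(1),np.degrees(np.arctan2(*(a-b)[1::-1])))
T0=dict(T);T0["color"]=cv2.imread("pics/top0.png")[:,:,::-1]
# black hoop centreline: in S per row; in T0 per column
def mask(c,b):
    m=np.zeros(c["color"].shape[:2],bool);m[b[1]:b[3],b[0]:b[2]]=c["color"][b[1]:b[3],b[0]:b[2]].max(2)<60;return m
mS=mask(S,(285,300,335,368)); 
ps=[]
for r in range(312,366,4):
    xs=np.nonzero(mS[r])[0]; xs=xs[xs>0]
    g=np.split(xs,np.nonzero(np.diff(xs)>1)[0]+1); print(r,[(int(q[0]),int(q[-1])) for q in g if len(q)>3])
u=np.array([np.cos(np.radians(59)),np.sin(np.radians(59)),0]);B=np.array([605,321,58.])
for y in(-40,-11.5,10):
  for z in (234,214): print(y,z,proj(S,B+u*y+[0,0,z]).round(1),proj(T,B+u*y+[0,0,z]).round(1))
mT=mask(T0,(190,165,245,222))
for x in range(198,240,4):
    ys=np.nonzero(mT[:,x])[0]; g=np.split(ys,np.nonzero(np.diff(ys)>1)[0]+1); print(x,[(int(q[0]),int(q[-1])) for q in g if len(q)>2])
E
```

```text
pointer [455.4 313.6  79.5] [440.2 313.1  79.5] 1.817941949702128
312 [(285, 324), (331, 334)]
316 [(285, 298), (307, 322)]
320 [(305, 318)]
324 [(303, 316)]
328 [(301, 314)]
332 [(299, 312)]
336 [(297, 310)]
340 [(296, 313)]
344 [(294, 314)]
348 [(292, 305)]
352 [(291, 303)]
356 [(290, 301)]
360 [(289, 300)]
364 [(289, 298)]
-40 234 [319.7 308. ] [214.8 186. ]
-40 214 [319.8 312.2] [216.4 189.4]
-11.5 234 [312.6 320.4] [206.7 179.8]
-11.5 214 [312.8 324.5] [208.4 183.2]
10 234 [307.1 330. ] [200.6 175.1]
10 214 [307.4 333.9] [202.4 178.6]
198 [(165, 179)]
202 [(165, 181)]
206 [(165, 184)]
210 [(165, 167), (169, 175), (177, 185)]
214 [(165, 174), (180, 188)]
218 [(165, 174), (184, 189)]
222 [(165, 174), (187, 192)]
226 [(165, 175), (192, 194)]
230 [(165, 176)]
234 [(165, 177)]
238 [(165, 180)]
```

The knob's pointer is at 1.8° against 3.3° for the case, so it's off. Moving over the hoop now, with the tool's x axis along it at 59°.

carry_out(motion=[[0, 0, 0, -7.2, 0], [0, 0, 0, -7.2, 0], [0, 0, 0, -7.2, 0], [0, 0, 0, -7.2, 0], [38, 4, 0, 0, 0], [38, 4, 0, 0, 0], [38, 4, 0, 0, 0], [38, 4, 0, 0, 0], [38, 3, 0, 0, 0], [0, 0, 0, 0, 0], [0, 0, 0, 0, 0]])

```text
t: 15.8
eef_pos: [600.7, 317.3, 338.8]
tcp_rot: [-3.13, -0.002, 1.034]
ft_force: [-0.5, -1.0, 0.3]
opening: 1.003
grip_force: 0.0
```

```bash
python3 - <<'E'
from h import *
s=env.state();print(s["joints"].round(3),s["eef_pos"].round(1),s["tcp_rot"].round(3))
S,T=env.read_camera("scene"),env.read_camera("top")
cv2.imwrite("pics/s5.png",np.hstack([crop(S,250,280,133,150,3),crop(T,150,130,133,150,3)]))
E
```

```text
[0.385 0.495 1.241 0.01  1.41  0.92 ] [600.7 317.3 338.8] [-3.130e+00 -2.000e-03  1.034e+00]
```

View pics/s5.png

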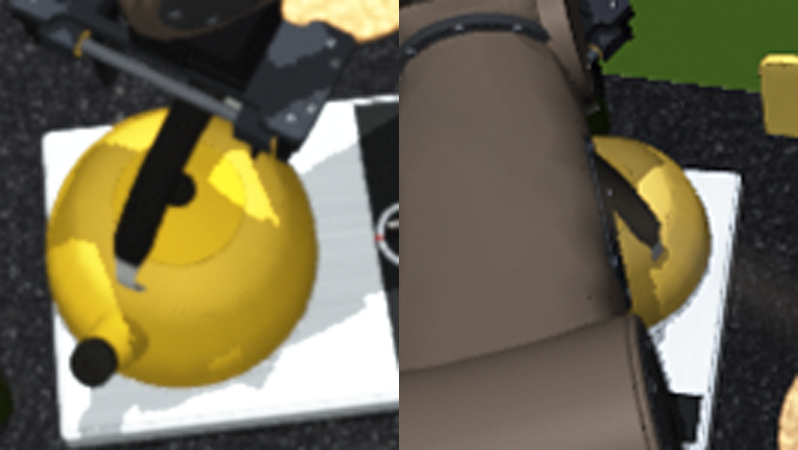

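The gripper straddles the hoop line and is perpendicular to it (scene crop 180,120). Descending and closing.

carry_out(motion=[[-2, 4, 20, 0, 0], [0, 0, 25, 0, 0], [0, 0, 15, 0, 0], [0, 0, 5, 0, 0], [0, 0, 0, 0, 0]])

```text
t: 16.4
eef_pos: [603.1, 312.2, 275.3]
tcp_rot: [-3.131, -0.004, 1.031]
ft_force: [-0.1, 0.6, 0.7]
opening: 0.997
grip_force: 0.0
```

carry_out(motion=[[0, 0, 0, 0, 0.5], [0, 0, 0, 0, 0.6], [0, 0, 0, 0, 0.7], [0, 0, 0, 0, 0.8], [0, 0, 0, 0, 0.9], [0, 0, 0, 0, 1], [0, 0, 0, 0, 1], [0, 0, 0, 0, 1], [0, 0, 0, 0, 1], [0, 0, 0, 0, 1], [0, 0, 0, 0, 1], [0, 0, 0, 0, 1]])

```text
t: 17.6
eef_pos: [603.6, 312.4, 274.9]
tcp_rot: [-3.132, -0.003, 1.031]
ft_force: [0.9, -2.9, -0.6]
opening: 0.263
grip_force: 29.9
```

Gripped at 25 mm. Lifting.

carry_out(motion=[[0, 0, -5, 0, 1], [0, 0, -10, 0, 1], [0, 0, -10, 0, 1], [0, 0, -10, 0, 1], [0, 0, -10, 0, 1], [0, 0, -5, 0, 1], [0, 0, 0, 0, 1], [0, 0, 0, 0, 1], [0, 0, 0, 0, 1]])

```text
t: 18.5
eef_pos: [603.6, 312.2, 324.4]
tcp_rot: [-3.131, -0.003, 1.032]
ft_force: [-0.2, 0.1, -8.2]
opening: 0.261
grip_force: 29.9
```

```bash
python3 - <<'E'
from h import *
s=env.state();print(s["eef_pos"].round(1),s["tcp_rot"].round(3),s["ft_force"].round(1),s["moment"].round(2))
S,T=env.read_camera("scene"),env.read_camera("top")
cv2.imwrite("pics/s6.png",crop(S,230,260,200,190,3))
E
```

```text
[603.6 312.2 324.4] [-3.131e+00 -3.000e-03  1.032e+00] [-0.2  0.1 -8.2] [-0.12  0.03 -0.05]
```

View pics/s6.png

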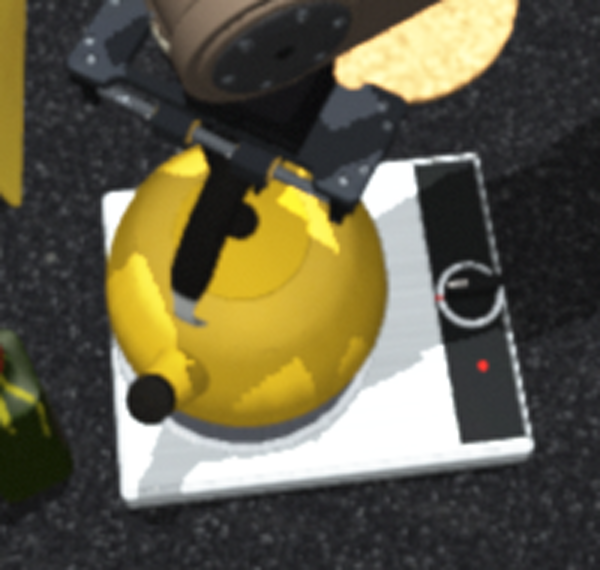

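The kettle is lifted upright and the knob is still off; the spout is at scene (280,393). Carrying it to the trivet, then turning the spout to the back.

carry_out(motion=[[-8, 1, 0, 0, 1], [-18, 1, 0, 0, 1], [-29, 2, 0, 0, 1], [-33, 3, 0, 0, 1], [-33, 3, 0, 0, 1], [-33, 3, 0, 0, 1], [-33, 3, 0, 0, 1], [-33, 3, 0, 0, 1], [-33, 3, 0, 0, 1], [-31, 2, 0, 0, 1], [-22, 1, 0, 0, 1], [-12, 1, 0, 0, 1]])

```text
t: 19.8
eef_pos: [461.6, 24.5, 323.9]
tcp_rot: [-3.132, -0.004, 1.031]
ft_force: [-1.0, -0.3, -8.1]
opening: 0.263
grip_force: 30.0
```

carry_out(motion=[[-6, 0, 0, 2, 1], [0, 0, 0, 4, 1], [0, 0, 0, 6, 1], [0, 0, 0, 7, 1], [0, 0, 0, 7, 1], [0, 0, 0, 7, 1], [0, 0, 0, 7, 1], [0, 0, 0, 7, 1], [0, 0, 0, 6, 1], [0, 0, 0, 4, 1], [0, 0, 0, 2, 1], [0, 0, 0, 0, 1]])

```text
t: 21.0
eef_pos: [460.0, 21.4, 323.5]
tcp_rot: [-3.133, 0.007, 0.001]
ft_force: [-0.4, -0.4, -9.3]
opening: 0.261
grip_force: 30.0
```

carry_out(motion=[[0, 0, 0, 0, 1], [0, 0, 0, 0, 1]])

```text
t: 21.2
eef_pos: [459.9, 21.1, 323.5]
tcp_rot: [-3.133, 0.007, 0.003]
ft_force: [0.1, -0.3, -8.7]
opening: 0.265
grip_force: 30.0
```

```bash
python3 - <<'E'
from h import *
s=env.state();print(s["eef_pos"].round(1),s["tcp_rot"].round(3),s["ft_force"].round(1),s["opening"])
S,T=env.read_camera("scene"),env.read_camera("top")
p=s["eef_pos"];print("expected spout px",proj(S,[p[0]+6.5+125,p[1],p[2]-216.9+118]).round(1))
cv2.imwrite("pics/s7.png",crop(S,230,160,200,190,3))
E
```

```text
[459.9  21.1 323.5] [-3.133e+00  7.000e-03  3.000e-03] [ 0.1 -0.3 -8.7] 0.26534908910245053
expected spout px [310.3 211.9]
```

View pics/s7.png

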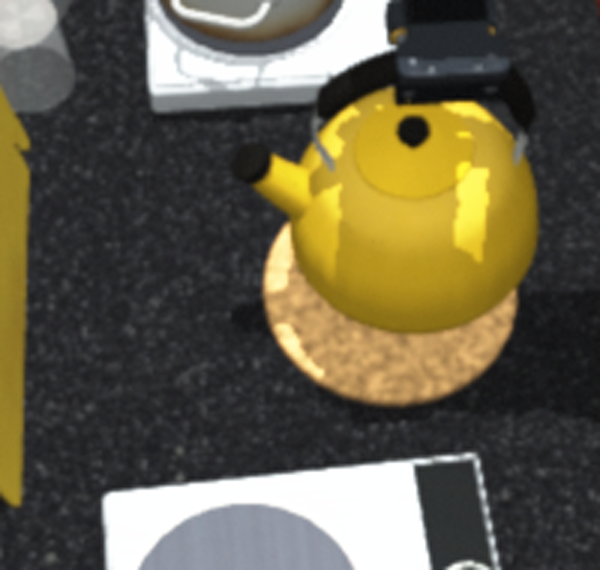

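The kettle is over the trivet with its spout straight back; the tip is at scene (313,214) against (310,212) expected. Lowering gently.

carry_out(motion=[[2, 0, 8, 0, 1], [1, 0, 14, 0, 1], [0, 0, 16, 0, 1], [0, 0, 16, 0, 1], [0, 0, 14, 0, 1], [0, 0, 10, 0, 1], [0, 0, 6, 0, 1], [0, 0, 4, 0, 1], [0, 0, 2, 0, 1], [0, 0, 0, 0, 1], [0, 0, 0, 0, 1]])

```text
t: 22.4
eef_pos: [462.2, 21.7, 234.8]
tcp_rot: [-3.133, 0.005, 0.002]
ft_force: [-5.3, 0.2, 4.3]
opening: 0.262
grip_force: 30.0
```

carry_out(motion=[[0, 0, 1.5, 0, 1], [0, 0, 0, 0, 1], [0, 0, 0, 0, 1]])

```text
t: 22.7
eef_pos: [462.0, 21.7, 234.4]
tcp_rot: [-3.133, 0.005, 0.002]
ft_force: [-12.1, -0.2, 21.0]
opening: 0.264
grip_force: 30.0
```

```bash
python3 - <<'E'
from h import *
s=env.state();print(s["eef_pos"].round(1),s["ft_force"].round(1),s["moment"].round(2))
S,T=env.read_camera("scene"),env.read_camera("top")
cv2.imwrite("pics/s8.png",crop(S,290,180,130,120,5))
E
```

```text
[462.   21.7 234.4] [-12.1  -0.2  21. ] [0.27 2.11 0.03]
```

View pics/s8.png

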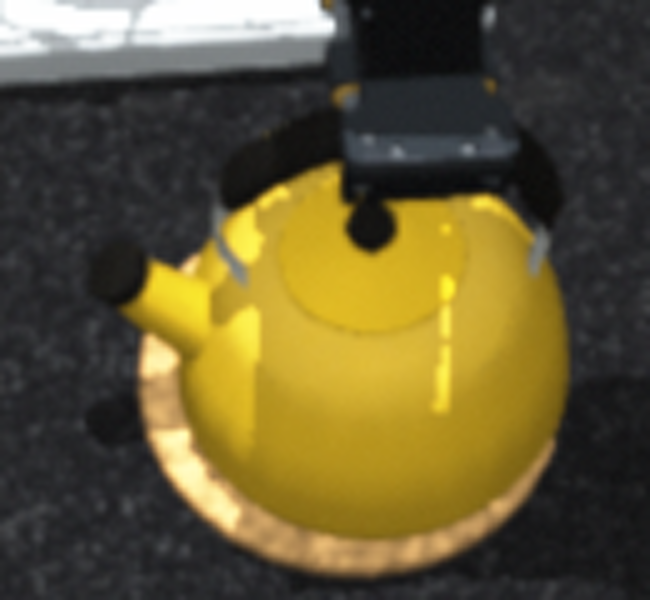

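The kettle is in contact with the trivet, centred and with the spout back. Easing the pressure, then releasing.

carry_out(motion=[[0, 0, -1.5, 0, 1], [0, 0, 0, 0, 1], [0, 0, 0, 0, 0.7], [0, 0, 0, 0, 0.65], [0, 0, 0, 0, 0.5], [0, 0, 0, 0, 0.2], [0, 0, 0, 0, 0], [0, 0, 0, 0, 0], [0, 0, 0, 0, 0], [0, 0, 0, 0, 0], [0, 0, 0, 0, 0]])

```text
t: 23.9
eef_pos: [462.1, 21.6, 233.5]
tcp_rot: [-3.133, 0.007, 0.002]
ft_force: [-0.4, -0.5, 0.7]
opening: 0.882
grip_force: 0.0
```

carry_out(motion=[[0, 0, -10, 0, 0], [0, 0, -20, 0, 0], [0, 0, -30, 0, 0], [0, 0, -30, 0, 0], [0, 0, -30, 0, 0], [0, 0, -10, 0, 0], [0, -40, 0, 0, 0], [0, -45, 0, 0, 0], [0, -45, 0, 0, 0], [0, -45, 0, 0, 0], [0, -45, 0, 0, 0], [0, 0, 0, 0, 0]])

```text
t: 25.1
eef_pos: [461.9, 244.5, 364.6]
tcp_rot: [-3.133, 0.008, 0.006]
ft_force: [0.2, -1.1, 0.3]
opening: 0.997
grip_force: 0.0
```

```bash
python3 - <<'E'
from h import *
s=env.state();print(s["eef_pos"].round(1),s["ft_force"].round(1))
S,T=env.read_camera("scene"),env.read_camera("top")
m=cv2.imread("pics/top0.png")[:,:,::-1]
for X,n in(([466,21,12],"triv c"),([591,21,130],"spout"),([454,21,246],"crown")): print(n,proj(S,X).round(1),proj(T,X).round(1))
cv2.imwrite("pics/s9.png",np.hstack([crop(S,290,180,100,110,4),crop(T,270,200,100,110,4)]))
E
```

```text
[461.9 244.5 364.6] [ 0.2 -1.1  0.3]
triv c [360.3 255. ] [312.6 273.3]
spout [311.3 233.7] [318.1 220.1]
crown [371.6 203.4] [310.5 252.8]
```

View pics/s9.png

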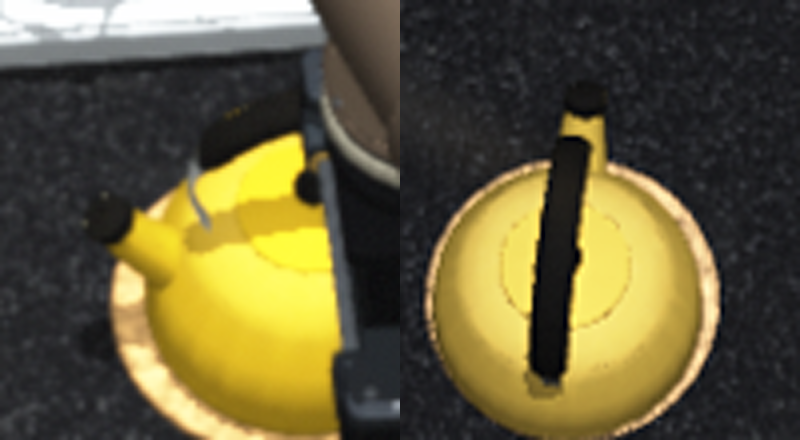

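The kettle stands upright on the trivet, released, with its spout back at top (316,224). I'm checking the centring from the body's silhouette in the top view.

carry_out(motion=[[0, -45, 0, 0, 0], [0, -45, 0, 0, 0], [0, 0, 0, 0, 0]])

```text
t: 25.5
eef_pos: [462.4, 332.7, 365.5]
tcp_rot: [-3.133, 0.008, 0.003]
ft_force: [-0.7, -1.2, -0.6]
opening: 0.999
grip_force: 0.0
```

```bash
python3 - <<'E'
from h import *
S,T=env.read_camera("scene"),env.read_camera("top")
def sil(c,b,z):
    hsv=cv2.cvtColor(c["color"],cv2.COLOR_RGB2HSV);m=cv2.inRange(hsv,(20,130,60),(32,255,255))
    q=np.zeros_like(m);q[b[1]:b[3],b[0]:b[2]]=m[b[1]:b[3],b[0]:b[2]]
    q=cv2.morphologyEx(q,cv2.MORPH_CLOSE,np.ones((9,9)))
    k=max(cv2.findContours(q,0,1)[0],key=cv2.contourArea)[:,0].astype(float)
    P=np.array([plane(c,p,z)[:2] for p in k],np.float32); return P
# lower (near-camera side) silhouette = widest part: fit circle r=100.5 robustly
from scipy.optimize import least_squares
for n,c,b in(("S",S,(300,185,425,310)),("T",T,(265,225,360,320))):
  for z in(35,50,65):
    P=sil(c,b,z); r=least_squares(lambda v:np.hypot(P[:,0]-v[0],P[:,1]-v[1])-v[2],[466,21,100],loss="soft_l1",f_scale=2).x; print(n,z,r.round(1))
s=lambda x,y:0
print("spout tri",tri((S,T),((317.5,233.7),(316.3,224.3))))
E
```

```text
S 35 [495.3  23.7  83.9]
S 50 [496.6  32.2  82.9]
S 65 [497.9  40.6  81.8]
T 35 [455.9  23.3 100.8]
T 50 [451.8  22.4  99.8]
T 65 [447.7  21.5  98.7]
spout tri (array([576.22620363,  24.0007613 , 133.5885019 ]), [0.1, 0.1])
```

Triangulating the spout puts the base centre about 11–15 mm short towards the front: the kettle pitched slightly in the grip. That's inside 20 mm but too marginal, so I'll regrasp nearer the centre of mass, lift a little, shift 13 mm back and set it down again.

carry_out(motion=[[-1, 35, 0, 0, 0], [-1, 40, 0, 0, 0], [-1, 40, 0, 0, 0], [-1, 40, 0, 0, 0], [-1, 40, 0, 0, 0], [-1, 40, 0, 0, 0], [-1, 40, 0, 0, 0], [-1, 35, 0, 0, 0], [0, 0, 0, 0, 0], [0, 0, 30, 0, 0], [0, 0, 35, 0, 0], [0, 0, 0, 0, 0]])

```text
t: 26.8
eef_pos: [452.5, 20.6, 295.8]
tcp_rot: [-3.133, 0.013, 0.001]
ft_force: [-0.3, -0.2, 0.4]
opening: 1.003
grip_force: 0.0
```

carry_out(motion=[[2, -1, 30, 0, 0], [0, 0, 25, 0, 0], [0, 0, 14, 0, 0], [0, 0, 0, 0, 0.6], [0, 0, 0, 0, 0.7], [0, 0, 0, 0, 0.8], [0, 0, 0, 0, 0.9], [0, 0, 0, 0, 1], [0, 0, 0, 0, 1], [0, 0, 0, 0, 1], [0, 0, 0, 0, 1], [0, 0, 0, 0, 1]])

```text
t: 28.0
eef_pos: [456.1, 22.7, 229.5]
tcp_rot: [-3.133, 0.007, 0.002]
ft_force: [0.3, 0.5, -0.6]
opening: 0.299
grip_force: 0.0
```

carry_out(motion=[[0, 0, 0, 0, 1], [0, 0, 0, 0, 1], [0, 0, 0, 0, 1], [0, 0, -4, 0, 1], [0, 0, -6, 0, 1], [0, 0, -5, 0, 1], [0, 0, 0, 0, 1], [0, 0, 0, 0, 1], [0, 0, 0, 0, 1]])

```text
t: 28.9
eef_pos: [456.0, 22.5, 244.4]
tcp_rot: [-3.133, 0.007, 0.002]
ft_force: [-0.4, -0.8, -9.2]
opening: 0.263
grip_force: 30.0
```

```bash
python3 - <<'E'
from h import *
s=env.state();print(s["eef_pos"].round(1),s["ft_force"].round(1),s["moment"].round(2))
S,T=env.read_camera("scene"),env.read_camera("top")
def cap(c,b):
    m=c["color"][b[1]:b[3],b[0]:b[2]]; g=cv2.resize(m,None,fx=1,fy=1); ys,xs=np.nonzero(m.max(2)<28); return (xs.mean()+b[0],ys.mean()+b[1],len(xs))
p=plane(S,(317.5,233.7),133.6);print(proj(S,p+[0,0,15]))
cv2.imwrite("pics/s10.png",np.hstack([crop(S,290,180,100,110,4),crop(T,270,200,100,110,4)]))
E
```

```text
[456.   22.5 244.4] [-0.4 -0.8 -9.2] [-0.    0.07  0.02]
[317.42977913 230.4019689 ]
```

View pics/s10.png

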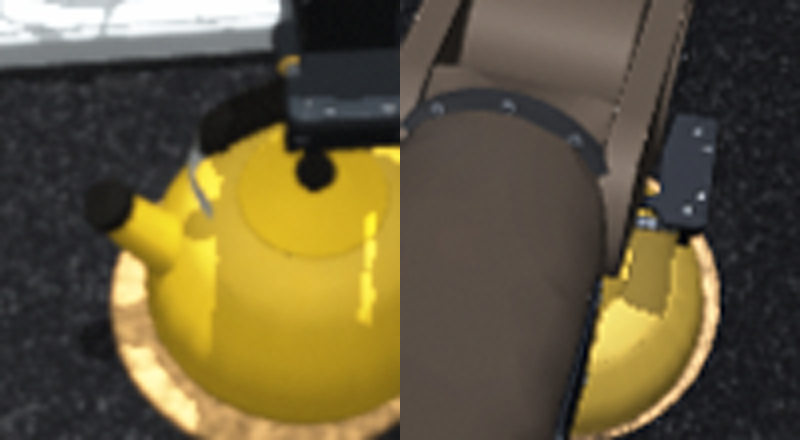

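The spout tip is at scene (317,231.5) against (317.4,230.4) for no tilt, so it's level. Shifting 13 mm back and lowering.

carry_out(motion=[[4, 0, 0, 0, 1], [6, 0, 0, 0, 1], [3, 0, 0, 0, 1], [0, 0, 0, 0, 1], [0, 0, 4, 0, 1], [0, 0, 4, 0, 1], [0, 0, 3, 0, 1], [0, 0, 2, 0, 1], [0, 0, 0, 0, 1], [0, 0, 0, 0, 1]])

```text
t: 30.0
eef_pos: [469.2, 22.7, 231.5]
tcp_rot: [-3.133, 0.007, 0.002]
ft_force: [0.4, -1.0, -8.6]
opening: 0.264
grip_force: 30.0
```

carry_out(motion=[[0, 0, 1, 0, 1], [0, 0, 0.7, 0, 1], [0, 0, 0, 0, 1], [0, 0, 0, 0, 1]])

```text
t: 30.4
eef_pos: [469.1, 22.7, 229.8]
tcp_rot: [-3.133, 0.007, 0.002]
ft_force: [0.2, 0.4, -8.7]
opening: 0.262
grip_force: 30.0
```

carry_out(motion=[[0, 0, 0.6, 0, 1], [0, 0, 0, 0, 1], [0, 0, 0, 0, 0.7], [0, 0, 0, 0, 0.65], [0, 0, 0, 0, 0.5], [0, 0, 0, 0, 0.2], [0, 0, 0, 0, 0], [0, 0, 0, 0, 0], [0, 0, 0, 0, 0], [0, 0, 0, 0, 0], [0, 0, 0, 0, 0]])

```text
t: 31.5
eef_pos: [469.1, 22.7, 229.2]
tcp_rot: [-3.133, 0.007, 0.002]
ft_force: [0.6, 0.3, 0.2]
opening: 0.881
grip_force: 0.0
```

carry_out(motion=[[0, 0, -10, 0, 0], [0, 0, -20, 0, 0], [0, 0, -30, 0, 0], [0, 0, -35, 0, 0], [0, 0, -35, 0, 0], [0, -35, 0, 0, 0], [0, -45, 0, 0, 0], [0, -45, 0, 0, 0], [0, -45, 0, 0, 0], [0, -45, 0, 0, 0], [0, -45, 0, 0, 0], [0, -40, 0, 0, 0]])

```text
t: 32.7
eef_pos: [468.9, 323.7, 362.6]
tcp_rot: [-3.133, 0.006, 0.003]
ft_force: [0.5, -0.8, 0.1]
opening: 0.998
grip_force: 0.0
```

```bash
python3 - <<'E'
from h import *
from scipy.optimize import least_squares
s=env.state();print(s["eef_pos"].round(1))
S,T=env.read_camera("scene"),env.read_camera("top")
hsv=cv2.cvtColor(T["color"],cv2.COLOR_RGB2HSV);m=cv2.inRange(hsv,(20,130,60),(32,255,255));m[:225]=0;m[320:]=0;m[:,:265]=0;m[:,360:]=0
m=cv2.morphologyEx(m,cv2.MORPH_CLOSE,np.ones((9,9)));k=max(cv2.findContours(m,0,1)[0],key=cv2.contourArea)[:,0]*1.
for z in(35,50):
    P=np.array([plane(T,p,z)[:2] for p in k]);print(z,least_squares(lambda v:np.hypot(P[:,0]-v[0],P[:,1]-v[1])-v[2],[466,21,100],loss="soft_l1",f_scale=2).x.round(1))
for c,b in((S,(300,222,325,245)),(T,(305,205,328,228))):
    q=c["color"][b[1]:b[3],b[0]:b[2]].astype(int); n,l,st,ce=cv2.connectedComponentsWithStats((q.max(2)<33).astype(np.uint8)); i=1+np.argmax(st[1:,4]); print(ce[i]+b[:2],st[i])
E
```

```text
[468.9 323.7 362.6]
35 [470.3  22.8 101. ]
50 [466.1  22.  100. ]
[309.8961039  235.28571429] [ 6  7 11 12 77]
[314.77083333 218.90104167] [  0   3  23  20 192]
```

The base is now centred at about (466–470, 22) against the trivet's (466,21). The gripper is clear, so I'm handing in.

```bash
python3 -c "
from cell import env
print(env.job_done())"
```

```text
the job is handed in; nothing more can be done
None
```

The job is handed in, though no verdict was returned: the kettle's hotplate is off, and the kettle stands on the trivet about 0–4 mm off centre with its spout to the back wall; the pot and its hotplate were never approached (not re-measured at the end).

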